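# Roll a packed carton down the bench roller lane and take it off

### The job

Set the small packed carton down on the rollers at the open end of the lane, between the two tall side cheeks, its long side along the lane, and let go of it there. Then roll it gently along the rollers until it rests against the end stop, take hold of it afresh, lift it off and put it down flat, without dropping it, inside the low plywood tray. Leave the sanding block behind the carton and the pocket tape measure near the loading end where they are.

Things in the scene. Friction and masses are not known exactly. Their poses are not given: they have to be found in the camera images.
- carton: Closed brown cardboard carton, rigid, about 0.25 kg (0.17 to 0.35), 64 mm along its own x (the direction of the pale tape strip over its top), 52 mm along its own y, 60 mm high. Origin at the centre of its underside, z up. It starts standing on the worktop behind the lane (beyond it from the robot), its long side roughly along the lane. Either end may lead.
- lane: Aluminium roller lane fixed to the worktop, 310 mm long (its x from -155 to +155 mm), 76 mm wide (96 mm over its feet). Origin at its centre on the worktop; its x points along it from the open loading end to the end stop. 14 free, easily turning steel rollers, 18 mm thick, 22 mm apart; level, tops 32 mm above the worktop. Side rails 60 mm apart, rising 12 mm above the roller tops.
- load_place (a point): Loading place, at lane x = -105 mm: point on the lane's middle line at roller-top height, for the carton's underside centre. Axes as the lane's. Steel cheeks flank it, from lane x = -150 to -66 mm: upright and 60 mm apart up to 30 mm above the roller tops, then leaning outward to about 73 mm apart at their upper edges, 55 mm above the roller tops.
- stop_face (a point): Middle of the end stop's rubber-padded face, given at roller-top height on the lane's middle line. Axes as the lane's: x points into the stop. The carton touches it when its underside centre is 32 mm before it.
- end_stop: Upright end stop across the far end of the lane: steel plate 76 mm wide with a black rubber pad toward the rollers, top 78 mm above the worktop, so 46 mm above the roller tops; it covers the carton's leading face. Origin at worktop height under the pad's face. It is rigid: bring the carton up to it at a few cm/s and do not press hard (over 40 N is ramming).
- roller_6 (a joint): Turning angle of the roller at lane x = -11 mm, near the lane's middle; 0 at the start, grows as a carton rolls over it toward the stop (about 7 rad for the whole carton).
- tray: Low square plywood tray fixed to the worktop to the left of the lane, 94 x 94 mm, walls 5 mm thick and 13 mm high, floor 5 mm thick; inside 84 x 84 mm, so the carton fits at any turn. Origin at the centre of its underside, z up.
- sanding_block: Bystander: brown sanding block 65 x 101 x 32 mm lying farther back, beyond the carton. Origin at the centre of its underside.
- tape_measure: Bystander: black pocket tape measure, 35 x 70 x 60 mm, standing on the worktop beyond the lane's loading end. Origin at the centre of its underside.

How it is judged (in metres and radians):
On the way, in this order (a step that is already met when the one before it is completed fails the run):
1. the carton stands on the rollers at the loading place, within 20 mm along the lane, and no finger touches it (x of carton in the frame of load_place between -0.02 and 0.02 m and y of carton in the frame of load_place between -0.008 and 0.008 m and z of carton in the frame of load_place between -0.004 and 0.004 m and angle between carton's own z axis and vertical below 0.06 rad and angle between the x axis of carton and the x axis of lane, either way round below 0.2 rad and contact force between each of the arm, the fingers and carton below 0.1 N), for 0.2 s.
2. the carton has rolled over the lane's middle rollers and stands on the rollers against the end stop (gap under 6 mm), at rest (x of carton in the frame of stop_face above -0.038 m and y of carton in the frame of stop_face between -0.01 and 0.01 m and z of carton in the frame of stop_face between -0.004 and 0.004 m and angle between carton's own z axis and vertical below 0.06 rad and value of joint roller_6 above 3 rad and linear speed of carton below 0.03 m/s), for 0.2 s.
At the end, for the whole second after the job is handed in: The carton stands upright and flat (within 0.06 rad) on the tray's floor, inside its low walls (underside within 4 mm of the floor, centres within 30 mm), at rest (z of carton in the frame of tray between 0.001 and 0.009 m and horizontal distance between carton and tray below 0.03 m and angle between carton's own z axis and vertical below 0.06 rad and linear speed of carton below 0.02 m/s); the robot touches nothing.
It fails at once if the carton is rammed into the end stop (over 40 N) (contact force between carton and end_stop above 40 N).
It fails at once if the carton is dropped into the tray (faster than 0.6 m/s just over it) (horizontal distance between carton and tray below 0.04 m and z of carton in the frame of tray below 0.04 m and linear speed of carton above 0.6 m/s).
It fails at once if a bystander (sanding block, tape measure) is moved by more than 20 mm (distance of any of sanding_block, tape_measure from where it was at the start of the episode above 0.02 m).
It also fails if it takes over 72 s, if anything falls off the work surface, if the arm or the gripper's body presses on something with over 40 N, if the wrist force passes 120 N, or if a joint passes its speed limit or range.

### The arm

A 6-joint arm with a two-finger parallel gripper is mounted at the origin on the work surface; the furniture and walls round the work are solid. World frame = base frame: x ahead of the robot, y to its left, z up, the work surface at z = 0. Lengths are in mm, angles in rad, forces in N, time in s.
With the tool pointing down it reaches from about 275 to 750 mm from the base axis. Payload 10.2 kg.
Tool frame: the origin (TCP) lies on the front face of the gripper's body, between the roots of the fingers; the fingertips stand 73 mm ahead of it and the grasp point (between the pads) lies 54 mm ahead of it; z points along the fingers, y is the direction in which the jaws open and shut (so a half turn about z gives the same grasp; the last joint's range is limited). The gripper opens to 85 mm and grips with 20 to 120 N. Pads are 22 mm wide; open, the fingers measure 114 mm over their backs; the gripper's body (76 mm by 85 mm) begins 54 mm behind the grasp point. The pads swing forward as they close: fully open they stand 13 mm farther back than shut.
Start: joints at [-1.474, 0.313, 1.498, -0, 1.331, -0.223], TCP at [165.035, -498.393, 303.894] pointing down, gripper open.
Joint ranges: [-2.94, 2.94], [-0.97, 2.17], [0.19, 2.56], [-1.23, 4.37], [0.02, 3.11], [-2.88, 2.88]. Speed limits (rad/s): [2.39, 2.39, 3.01, 3.14, 3.14, 3.14].

### API

Orientations are given as a unit quaternion [w, x, y, z].
In Python, from rig import ctrl gives the robot as it stands.
- The arm moves only by the tool move_arm, never from a script. Its argument "series" is a list of rows, each a list of 3 entries, a list of its own where there are three numbers: the shift along the tool's x, y, z in mm, then the turn about the tool's z in degrees, then the opening, from 0 (shut) to 1 (fully open). In form: [[[tx, ty, tz], yaw, grip], ...]. A call has 1 to 10 rows; each row is the pose to reach, as a shift and turn from the pose commanded when the call began, along the tool's axes at that moment; what a row does not reach only later rows make up. A row lasts 1/8 s, in which the tool goes at most 62.5 mm and 10.7 degrees, less where a joint would pass 70% of its speed; a pose out of reach is approached as far as the arm can. A call with a gripper value outside its range is refused whole. The fingers move at their own pace and stop on an object; "force" is the grip in N (left out, the last holds). Time passes only in rows, so rows that repeat a pose let the fingers close. It gives the time, the measured TCP pose, the force and the opening at its end, in the units of the state.
- ctrl.sense(): the state, without advancing time (a new reading comes with each control period).
- ctrl.capture(name): name is "side" or "top" or "wrist"; returns (picture, depth): 384x512x3 uint8, red, green, blue; 384x512 float32, mm along the optical axis (not along the pixel's ray), 0 where there is no reading.
- ctrl.camera_model(name): a dict with "fov_y" (degrees; the focal length in pixels is half the picture's height over the tangent of half this angle, whatever the lens; pixels are square), "cx", "cy" (the principal point, pixels), "rvec" (rotation vector, rad) and "tvec" (3), from world to camera coordinates, as OpenCV has them. Camera axes: x right, y down, z forward; pixel columns grow to the right and rows downward; lengths in mm; the calibration is good to about 2 mm. A picture is of the moment at which its call begins: read the wrist's pose just before it. camera_model takes no time and is no camera call; for the wrist camera it gives the pose at the moment of the call.
- ctrl.finish_job(): hands the job in, once; it reports no verdict.
The state is a dict: "time_s": time; "joints": joint angles; "dq": joint speeds; "tau": joint torques, N m; "eef_pos": TCP position; "ee_rot": TCP orientation; "force": force on the tool from outside, world axes, zero at the start; "wrist_torque": the same for the moment, N m; "grip_width": opening from 0.0 (shut) to 1.0 (fully open).
Only numpy, scipy, OpenCV 4.12 (cv2) and the standard library are available. Lean on these libraries where they do the work, as an engineer would, in place of code of your own. Each camera call takes 0.05 s, during which the arm holds its last target.

## Working session

There is one attempt and no reset: what is moved stays moved. The work goes in short steps, Python scripts to look and compute and a tool call to move; the robot and the scene stay as the last step left them, time stands still between calls to the robot, and variables do not carry over. Pictures are saved under pics/ and viewed, and the job is handed in when it is done.

Besides the shell and the picture viewer there is one more tool, called after "Call:" as name([rows], argument=value, ...), one row to a line, values as JSON. move_arm: Moves the arm, as the interface text tells. Its arguments: {"type":"object","properties":{"series":{"type":"array","items":{"type":"array"}},"force":{"type":"number"}},"required":["series"]}

```bash
mkdir -p pics; ls
cat > h.py <<'E'
import numpy as np, cv2
from rig import ctrl
def cam(n):
    m=ctrl.camera_model(n); R=cv2.Rodrigues(np.array(m['rvec'],float))[0]; t=np.array(m['tvec'],float).ravel()
    f=192/np.tan(np.radians(m['fov_y'])/2); return R,t,f,m['cx'],m['cy']
def ray(c,u,v,z):
    R,t,f,cx,cy=c; d=R.T@np.array([(u-cx)/f,(v-cy)/f,1]); o=-R.T@t; return o+d*(z-o[2])/d[2]
def cloud(c,D):
    R,t,f,cx,cy=c; v,u=np.mgrid[0:D.shape[0],0:D.shape[1]]
    P=np.stack([(u-cx)/f*D,(v-cy)/f*D,D],-1); return (P-t)@R
def save(n,p,s=1.5): cv2.imwrite('pics/'+n+'.png',cv2.resize(p[:,:,::-1],None,fx=s,fy=s))
E
python3 - <<'E'
from h import *
print(ctrl.sense())
for n in ['side','top','wrist']:
    print(n,ctrl.camera_model(n)); c=cam(n)
    p,d=ctrl.capture(n); save(n+'0',p); np.savez('pics/'+n+'0.npz',p=p,d=d,R=c[0],t=c[1],k=c[2:])
E
```

```text
pics
{'time_s': 0.0, 'joints': array([-1.47437831e+00,  3.13420775e-01,  1.49844497e+00,  2.14736655e-05,
        1.33098967e+00, -2.23407719e-01]), 'dq': array([-0.0012492 ,  0.00026601,  0.00148985,  0.00014522, -0.00030582,
       -0.00037778]), 'tau': array([-1.41340442e-04, -4.12264001e+01, -2.59743780e+01, -1.82861913e-04,
        4.10978770e-03,  1.38850203e-05]), 'eef_pos': array([ 165.03232889, -498.20977008,  303.34700008]), 'ee_rot': array([-6.29449194e-04,  9.87241371e-01,  1.59229632e-01,  5.04696092e-05]), 'force': array([0.13327974, 0.3312729 , 0.24744391]), 'wrist_torque': array([ 0.00493816, -0.02260628, -0.01932769]), 'grip_width': 0.9995744058675102}
side {'fov_y': 44.41839682713427, 'cx': 258.3925275262672, 'cy': 195.0801799294698, 'rvec': array([ 2.22584227,  0.7818758 , -0.33701289]), 'tvec': array([-408.84097173, -269.46282995, 1581.98585834])}
top {'fov_y': 53.468993206298386, 'cx': 256.9614651304101, 'cy': 193.74903463267998, 'rvec': array([ 2.17830794, -2.18952465,  0.09419636]), 'tvec': array([-58.60280138, 596.22703558, 978.68237374])}
wrist {'fov_y': 70.70702755153638, 'cx': 252.45210020687196, 'cy': 190.88430570839796, 'rvec': array([-2.3666494 ,  1.70906677,  0.22734809]), 'tvec': array([-524.68874117,  -34.44423919,  377.18462083])}
```

View pics/top0.png

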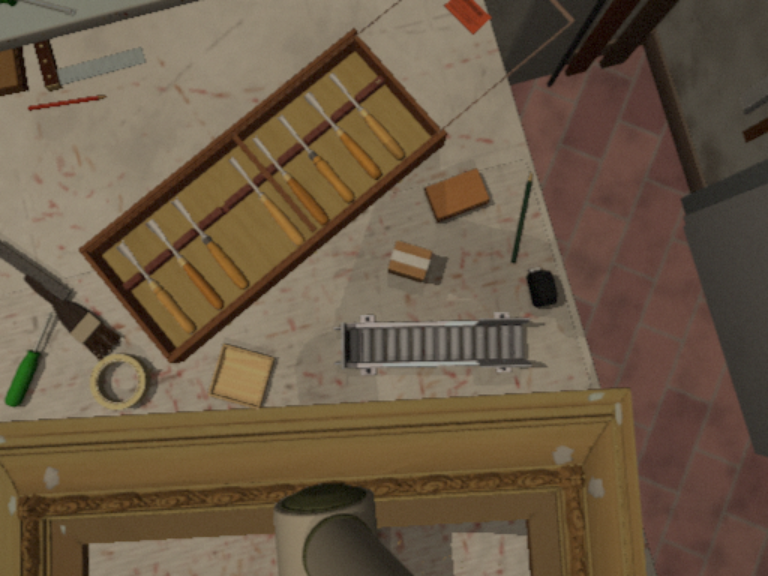

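View pics/side0.png

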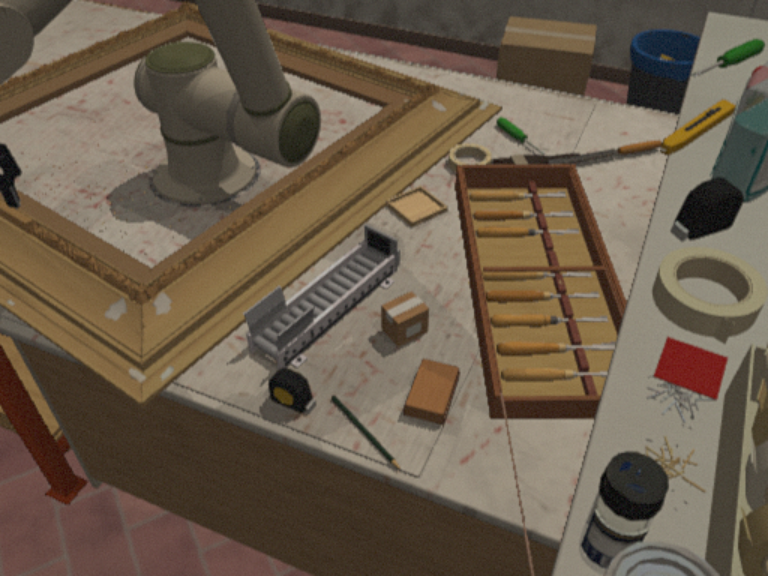

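The top view (768x576) shows the carton at about (411,260), with its white tape running left to right. The lane runs from (530,343), the open end, to (348,345), the stop. The tray is at (243,376), the sanding block at (457,195) and the tape measure at (541,288). A picture frame surrounds the robot.

```bash
cat > m0.py <<'E'
from h import *
z=np.load('pics/top0.npz'); c=(z['R'],z['t'],*z['k']); p,d=z['p'],z['d']; W=cloud(c,d)
for name,(u0,u1,v0,v1),(zl,zh) in [('carton',(255,300,155,195),(50,66)),('block',(275,335,105,150),(26,38)),('tape',(340,380,170,215),(45,66)),('tray',(135,190,225,275),(8,18)),('stop',(222,250,205,255),(68,84)),('cheeks',(290,370,200,255),(75,95)),('rails',(235,360,200,255),(40,48)),('rollers',(235,360,200,255),(28,34)),('frame',(0,430,250,300),(15,400))]:
    w=W[v0:v1,u0:u1].reshape(-1,3); m=(w[:,2]>zl)&(w[:,2]<zh)&(d[v0:v1,u0:u1].ravel()>0); q=w[m]
    if len(q)<5: print(name,len(q),w[:,2].min(),w[:,2].max()); continue
    r=cv2.minAreaRect(q[:,:2].astype(np.float32)); print(name,len(q),'z',np.median(q[:,2]).round(1),q[:,2].max().round(1),'mean',q.mean(0).round(1),'rect',np.round(r[0],1),np.round(r[1],1),round(r[2],1),'min',q.min(0).round(),'max',q.max(0).round())
w=W[150:200,240:310]; 
print('table z',np.median(W[180:200,300:330][...,2]))
cr=p[130:290,90:400]; cv2.imwrite('pics/crop.png',cv2.resize(cr[:,:,::-1],None,fx=2.5,fy=2.5,interpolation=cv2.INTER_CUBIC))
E
python3 m0.py
```

```text
carton 516 z 59.9 64.3 mean [ 646.4 -101.2   59.7] rect [ 647.  -101.4] [64.4 52.4] 72.1 min [ 613. -139.   50.] max [679. -64.  64.]
block 840 z 29.8 36.0 mean [ 769.3 -187.1   29.8] rect [ 792.7 -177.7] [114.8 100.9] 23.6 min [ 724. -243.   26.] max [ 833. -111.   36.]
tape 299 z 57.1 64.3 mean [ 598.1 -330.8   55.8] rect [ 598.5 -331.6] [57.6 33.7] 9.7 min [ 569. -351.   46.] max [ 628. -311.   64.]
tray 466 z 11.3 17.5 mean [433.7 189.9  11.4] rect [451.2 188.1] [142.6 128.1] 89.6 min [387. 117.   8.] max [516. 259.  17.]
stop 132 z 76.1 82.9 mean [501.4   8.9  76. ] rect [502.2   8.4] [73.8 10. ] 0.0 min [465.   3.  69.] max [539.  13.  83.]
cheeks 193 z 84.3 89.2 mean [ 503.8 -255.    83.4] rect [ 506.  -255.4] [80.6 84. ] 1.6 min [ 467. -298.   75.] max [ 547. -213.   89.]
rails 520 z 43.8 47.7 mean [ 504.1 -114.6   43.8] rect [ 510.  -165.5] [ 97.  329.6] 6.7 min [ 466. -324.   40.] max [577.  -5.  48.]
rollers 1523 z 30.7 34.0 mean [ 504.8 -153.1   30.7] rect [ 508.5 -165.4] [ 94.5 329.3] 7.9 min [ 465. -323.   28.] max [578.  -4.  34.]
frame 9281 z 32.4 59.0 mean [358.    3.9  29.3] rect [387.   61.6] [1083.5  124.4] 89.5 min [ 320. -480.   15.] max [453. 604.  59.]
table z -0.12505337514745143
```

View pics/crop.png

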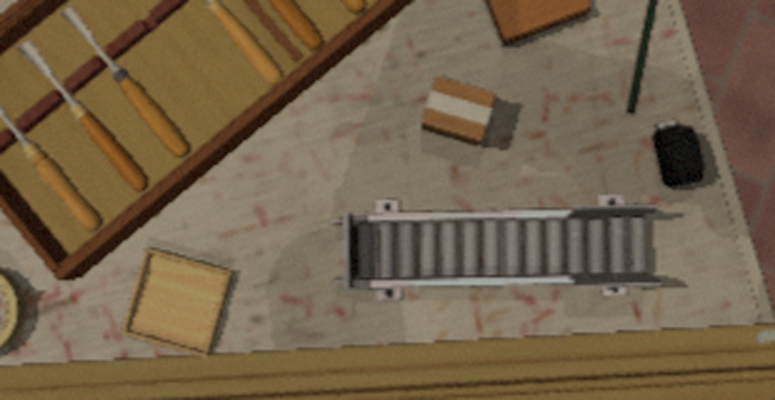

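View pics/wrist0.png

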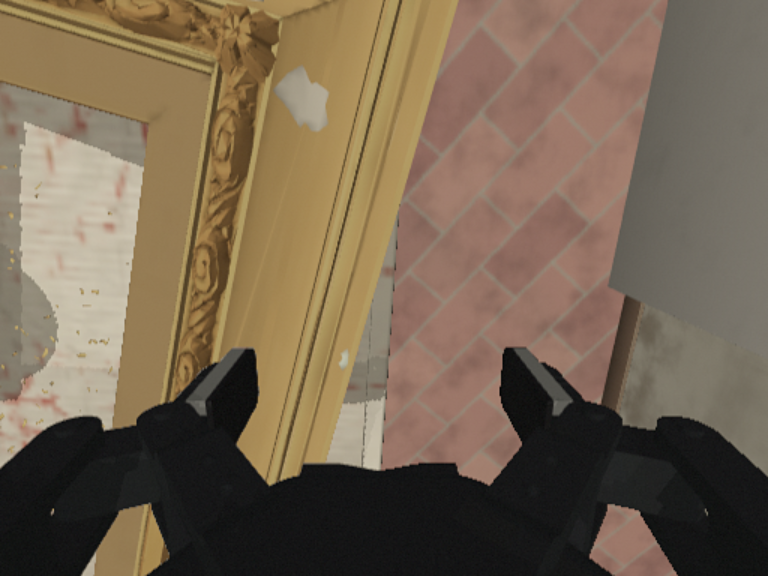

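```bash
cat >> h.py <<'E'
from scipy.spatial.transform import Rotation as Ro
def tool():
    s=ctrl.sense(); q=s['ee_rot']; return Ro.from_quat([q[1],q[2],q[3],q[0]]).as_matrix(), s['eef_pos'], s
def plan(target,yang):
    """shift in tool axes and yaw so that TCP->target and tool y at world angle yang (mod 180)"""
    R,p,s=tool(); d=R.T@(np.array(target)-p); cur=np.degrees(np.arctan2(R[1,1],R[0,1]))
    yaw=(cur-yang+90)%180-90; print('pos',p.round(1),'yang',round(cur,2),'shift',d.round(1),'yaw',round(yaw,2),'j',s['joints'].round(2),'F',s['force'].round(1),'g',round(s['grip_width'],3),'t',s['time_s'])
E
python3 - <<'E'
from h import *
R,p,s=tool(); c=cam('wrist'); o=-c[0].T@c[1]; print('cam in tool',R.T@(o-p),'axes',(R.T@c[0].T).round(3))
plan([600,-101,300],72)
# frame profile near lane x & tray
z=np.load('pics/top0.npz'); c=(z['R'],z['t'],*z['k']); W=cloud(c,z['d'])
for y in (-250,-100,0,150,190,230):
    m=abs(W[...,1]-y)<2; q=W[m]; print(y,[(x,round(float(q[abs(q[:,0]-x)<4][:,2].max()),0)) for x in range(320,480,10) if (abs(q[:,0]-x)<4).any()])
E
```

```text
cam in tool [ 65.19271693  -0.09766617 -69.4865212 ] axes [[ 0.    -0.965 -0.261]
 [ 1.    -0.     0.001]
 [-0.001 -0.261  0.965]]
pos [ 165.  -498.3  303.5] yang -71.68 shift [ 537.8 -240.4    3.8] yaw 36.32 j [-1.47  0.31  1.5  -0.    1.33 -0.22] F [0.1 0.6 0.9] g 1.0 t 0.15
-250 [(320, 55.0), (330, 48.0), (340, 43.0), (350, 39.0), (360, 36.0), (370, 37.0), (380, 20.0), (390, 19.0), (400, 12.0), (410, 12.0), (420, 1.0), (430, 4.0), (440, 3.0), (450, 2.0), (460, -2.0), (470, 87.0)]
-100 [(320, 53.0), (330, 46.0), (340, 42.0), (350, 37.0), (360, 38.0), (370, 22.0), (380, 21.0), (390, 14.0), (400, 12.0), (410, 9.0), (420, -0.0), (430, 4.0), (440, 3.0), (450, 1.0), (460, 3.0), (470, 45.0)]
0 [(320, 46.0), (330, 41.0), (340, 40.0), (350, 36.0), (360, 36.0), (370, 23.0), (380, 18.0), (390, 14.0), (400, 10.0), (410, 2.0), (420, 2.0), (430, 0.0), (440, 2.0), (450, -2.0), (460, -1.0), (470, 44.0)]
150 [(320, 46.0), (330, 38.0), (340, 38.0), (350, 40.0), (360, 23.0), (370, 20.0), (380, 14.0), (390, 11.0), (400, 2.0), (410, 4.0), (420, 1.0), (430, 12.0), (440, 15.0), (450, 13.0), (460, 6.0), (470, 6.0)]
190 [(320, 44.0), (330, 39.0), (340, 37.0), (350, 39.0), (360, 21.0), (370, 18.0), (380, 13.0), (390, 14.0), (400, 15.0), (410, 5.0), (420, 5.0), (430, 7.0), (440, 7.0), (450, 7.0), (460, 7.0), (470, 7.0)]
230 [(320, 41.0), (330, 39.0), (340, 39.0), (350, 38.0), (360, 20.0), (370, 15.0), (380, 13.0), (390, 12.0), (400, 4.0), (410, 14.0), (420, 7.0), (430, 6.0), (440, 8.0), (450, 4.0), (460, 4.0), (470, 10.0)]
```

Call:
move_arm([
  [[538,-240,0],36,1],
  [[538,-240,0],36,1],
  [[538,-240,0],36,1],
  [[538,-240,0],36,1],
  [[538,-240,0],36,1],
  [[538,-240,0],36,1],
  [[538,-240,0],36,1],
  [[538,-240,0],36,1],
  [[538,-240,0],36,1],
  [[538,-240,0],36,1],
])

```text
time_s: 1.4
eef_pos: [601.7, -99.2, 303.4]
ee_rot: [-0.0, 0.988, -0.153, -0.0]
force: [-0.3, -1.3, -0.0]
grip_width: 1.001
```

Call:
move_arm([
  [[0,0,0],0,1],
  [[0,0,0],0,1],
])

```text
time_s: 1.65
eef_pos: [600.0, -101.8, 303.5]
ee_rot: [0.0, 0.988, -0.154, -0.0]
force: [-0.9, -0.2, 0.3]
grip_width: 1.0
```

Run:
```python
from h import *
plan([647,-101,200],72)
c=cam('wrist'); p,d=ctrl.capture('wrist'); save('w1',p); np.savez('pics/w1.npz',p=p,d=d,R=c[0],t=c[1],k=c[2:])
```

```text
pos [ 600.  -101.8  303.5] yang -107.68 shift [ 44.7 -15.  103.5] yaw 0.32 j [-0.36  0.5   1.23 -0.    1.42  1.52] F [-0.9 -0.2  0.3] g 1.0 t 1.65
```

View pics/w1.png

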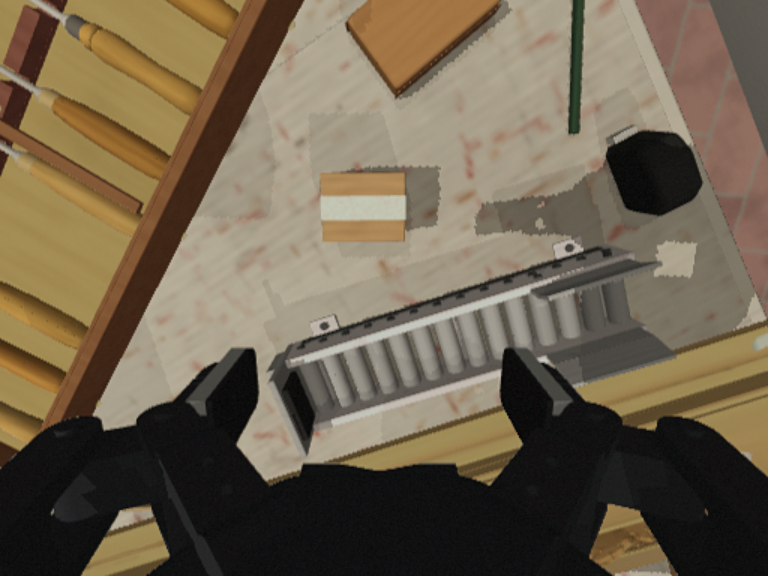

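The wrist view shows the carton top at (363,207), square with the picture, which confirms the 72° axis. The lane runs from its stop at (290,410) to its cheeks at (610,310).

```bash
cat > m1.py <<'E'
from h import *
z=np.load('pics/w1.npz'); c=(z['R'],z['t'],*z['k']); p,d=z['p'],z['d']; W=cloud(c,d); q=W.reshape(-1,3); q=q[d.ravel()>0]
def box(x0,x1,y0,y1,z0,z1):
    return q[(q[:,0]>x0)&(q[:,0]<x1)&(q[:,1]>y0)&(q[:,1]<y1)&(q[:,2]>z0)&(q[:,2]<z1)]
def rp(n,a):
    r=cv2.minAreaRect(a[:,:2].astype(np.float32)); print(n,len(a),'z',np.median(a[:,2]).round(1),np.round(r[0],1),np.round(r[1],1),round(r[2],2))
rp('carton',box(590,700,-160,-50,54,66))
rp('table',box(590,620,-160,-50,-5,5))
# by color: tape white contour on the z=60 plane
hsv=cv2.cvtColor(p,cv2.COLOR_RGB2HSV)
# carton corners at image: mask from depth height
m=((W[...,2]>54)&(W[...,0]>590)&(W[...,0]<700)&(W[...,1]>-160)&(W[...,1]<-50)&(d>0)).astype(np.uint8)
r=cv2.minAreaRect(np.argwhere(m)[:,::-1].astype(np.float32)); print(np.round(cv2.boxPoints(r),1))
P=np.array([ray(c,u,v,60)[:2] for u,v in cv2.boxPoints(r)]); print(P.round(1),P.mean(0).round(1))
rp('stop top',box(460,545,-10,25,70,84))
a=box(460,545,-10,25,40,84); print('pad face y by hist',np.histogram(a[:,1],bins=np.arange(-10,25,2)))
# rails z=44
a=box(455,550,-150,-15,40,48)
h,e=np.histogram(a[:,0],bins=np.arange(455,550,3)); print(list(zip(e.astype(int),h)))
for lo,hi in ((455,503),(503,550)):
    b=a[(a[:,0]>lo)&(a[:,0]<hi)]
    for y in range(-150,-15,30):
        s=b[(b[:,1]>y)&(b[:,1]<y+30)]; print(lo,y,len(s),np.percentile(s[:,0],[2,50,98]).round(1) if len(s)>3 else None)
a=box(455,560,-320,-200,82,92); 
for lo,hi in ((455,503),(503,560)):
    b=a[(a[:,0]>lo)&(a[:,0]<hi)]; print('cheek',len(b),b.min(0).round(1),b.max(0).round(1), np.polyfit(b[:,1],b[:,0],1))
E
python3 m1.py
```

```text
carton 2581 z 59.4 [ 644.4 -103.9] [64.2 51.9] 72.88
table 1334 z -0.7 [ 604.9 -105. ] [ 29.9 110. ] 0.1
[[ -0. 114.]
 [511. 114.]
 [511. 383.]
 [  0. 383.]]
[[ 750.9  144. ]
 [ 578.2 -397.7]
 [ 182.8 -372.6]
 [ 414.   349.3]] [481.5 -69.3]
stop top 541 z 75.2 [500.1   5.9] [76.1 12.4] 0.45
pad face y by hist (array([ 16,  19,  18,  16, 125, 301,  85, 126, 265, 103,  76,   4,   0,
         0,   0,   0,   0]), array([-10,  -8,  -6,  -4,  -2,   0,   2,   4,   6,   8,  10,  12,  14,
        16,  18,  20,  22,  24]))
[(np.int64(455), np.int64(0)), (np.int64(458), np.int64(0)), (np.int64(461), np.int64(28)), (np.int64(464), np.int64(178)), (np.int64(467), np.int64(211)), (np.int64(470), np.int64(176)), (np.int64(473), np.int64(0)), (np.int64(476), np.int64(0)), (np.int64(479), np.int64(0)), (np.int64(482), np.int64(0)), (np.int64(485), np.int64(0)), (np.int64(488), np.int64(0)), (np.int64(491), np.int64(0)), (np.int64(494), np.int64(0)), (np.int64(497), np.int64(0)), (np.int64(500), np.int64(0)), (np.int64(503), np.int64(0)), (np.int64(506), np.int64(0)), (np.int64(509), np.int64(0)), (np
[... 165 characters left out ...]
.int64(0)), (np.int64(530), np.int64(107)), (np.int64(533), np.int64(210)), (np.int64(536), np.int64(257)), (np.int64(539), np.int64(71)), (np.int64(542), np.int64(0)), (np.int64(545), np.int64(0))]
455 -150 135 [464.6 469.  472.3]
455 -120 134 [464.1 468.8 471.9]
455 -90 130 [463.5 468.2 471.4]
455 -60 130 [463.2 467.7 471.1]
455 -30 64 [463.  467.4 470.6]
503 -150 151 [532.5 536.8 540.1]
503 -120 145 [531.9 536.2 539.7]
503 -90 144 [531.3 535.8 539.3]
503 -60 138 [531.  535.4 538.7]
503 -30 67 [530.6 535.4 538.4]
cheek 361 [ 462.8 -299.4   82. ] [ 469.9 -217.8   87.1] [-1.30148982e-02  4.63281469e+02]
cheek 309 [ 539.4 -299.3   82. ] [ 544.9 -214.8   87.6] [-1.43342965e-02  5.38811179e+02]
```

Run:
```python
from h import *
plan([644.4,-103.9,92],72.7)
```

```text
pos [ 599.8 -102.1  303.8] yang -107.73 shift [ 43.1 -11.9 211.8] yaw -0.43 j [-0.36  0.5   1.23 -0.    1.42  1.52] F [-0.5 -0.  -0. ] g 0.996 t 1.7
```

Call:
move_arm([
  [[43,-12,60],0,1],
  [[43,-12,110],0,1],
  [[43,-12,160],0,1],
  [[43,-12,190],0,1],
  [[43,-12,212],0,1],
  [[43,-12,212],0,1],
  [[43,-12,212],0,1],
])

```text
time_s: 2.58
eef_pos: [645.2, -103.8, 93.4]
ee_rot: [0.0, 0.988, -0.154, 0.001]
force: [-1.0, -0.2, 0.0]
grip_width: 1.002
```

Run:
```python
from h import *
plan([644.4,-103.9,92],72.7)
p,d=ctrl.capture('wrist'); save('w2',p,1.2)
p,d=ctrl.capture('side'); save('s2',p[150:280,200:340],4)
```

```text
pos [ 645.2 -103.8   93.4] yang -107.72 shift [-0.7  0.3  1.4] yaw -0.42 j [-0.34  0.8   1.28 -0.    1.05  1.54] F [-1.  -0.2  0. ] g 1.002 t 2.575
```

View pics/w2.png

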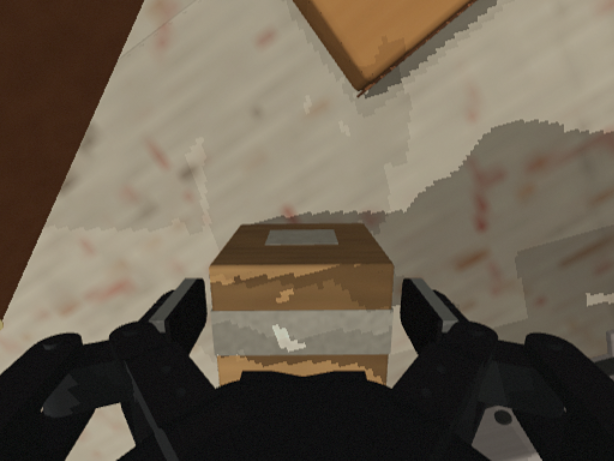

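View pics/s2.png

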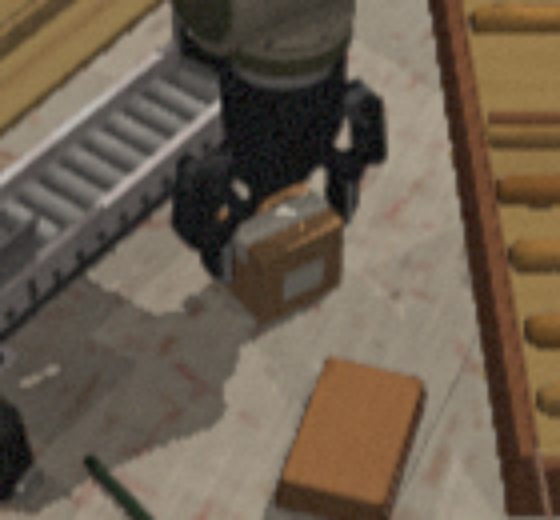

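The carton sits centred between the fingers. I close on it now.

Call:
move_arm([
  [[0,0,0],0,0.5],
  [[0,0,0],0,0.4],
  [[0,0,0],0,0.4],
  [[0,0,0],0,0.4],
  [[0,0,0],0,0.4],
  [[0,0,0],0,0.4],
], force=35)

```text
time_s: 3.42
eef_pos: [645.2, -103.2, 92.8]
ee_rot: [0.0, 0.988, -0.154, 0.001]
force: [-1.8, -0.4, 6.2]
grip_width: 0.743
```

Call:
move_arm([
  [[0,0,-20],0,0.4],
  [[0,0,-50],0,0.4],
  [[0,0,-80],0,0.4],
  [[0,0,-110],0,0.4],
  [[0,0,-110],0,0.4],
  [[0,0,-110],0,0.4],
])

```text
time_s: 4.18
eef_pos: [644.4, -102.8, 200.6]
ee_rot: [-0.0, 0.988, -0.154, -0.001]
force: [-0.2, 0.5, -3.3]
grip_width: 0.744
```

Run:
```python
from h import *
plan([504.65,-254.6,200],90.8)
p,d=ctrl.capture('wrist'); save('w3',p,1.2)
```

```text
pos [ 644.4 -102.8  200.6] yang -107.68 shift [-87.1 187.    0.8] yaw -18.48 j [-0.34  0.68  1.2   0.    1.26  1.54] F [-0.2  0.5 -3.3] g 0.744 t 4.175
```

View pics/w3.png

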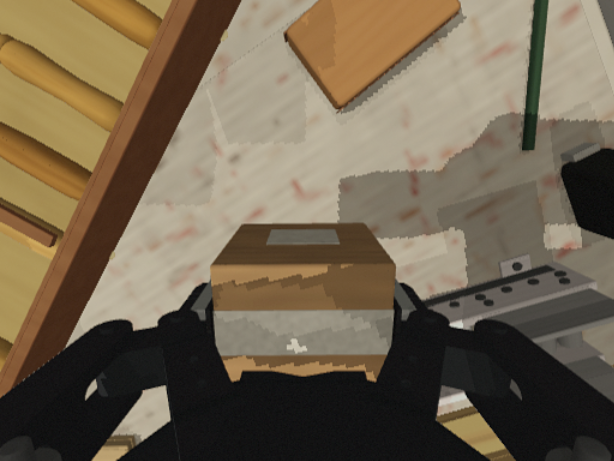

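Call:
move_arm([
  [[-22,47,0],-5,0.4],
  [[-44,94,0],-9,0.4],
  [[-65,140,0],-14,0.4],
  [[-80,172,0],-18,0.4],
  [[-87,187,0],-18.5,0.4],
  [[-87,187,0],-18.5,0.4],
  [[-87,187,0],-18.5,0.4],
  [[-87,187,0],-18.5,0.4],
])

```text
time_s: 5.22
eef_pos: [505.7, -254.1, 201.6]
ee_rot: [-0.0, 1.0, 0.008, -0.0]
force: [0.4, 0.3, -2.9]
grip_width: 0.743
```

Run:
```python
from h import *
plan([504.65,-254.6,200],90.8)
R,pp,s=tool()
c=cam('wrist'); p,d=ctrl.capture('wrist'); save('w4',p,1.2); np.savez('pics/w4.npz',p=p,d=d,R=c[0],t=c[1],k=c[2:])
W=cloud(c,d); T=(W-pp)@R; q=T[(d>0)]
a=q[(abs(q[:,0])<50)&(abs(q[:,1])<30)&(q[:,2]>28)&(q[:,2]<36)]; print('top pts tool',len(a),a.min(0),a.max(0))
a=q[(abs(q[:,0]-26)<8)&(abs(q[:,1])<28)&(q[:,2]>40)&(q[:,2]<85)]; print('front face x',np.percentile(a[:,0],[5,50,95]),np.polyfit(a[:,1],a[:,0],1),np.polyfit(a[:,2],a[:,0],1))
w=W[d>0]
for x0,x1 in((440,503),(503,570)):
    b=w[(w[:,0]>x0)&(w[:,0]<x1)&(w[:,1]>-310)&(w[:,1]<-200)&(w[:,2]>82)&(w[:,2]<90)]; print('cheek',len(b),b.min(0) if len(b) else '',b.max(0) if len(b) else '')
    b=w[(w[:,0]>x0)&(w[:,0]<x1)&(w[:,1]>-200)&(w[:,1]<-20)&(w[:,2]>41)&(w[:,2]<47)]; print('rail',len(b), (np.percentile(b[:,0],[2,50,98]),np.median(b[:,1])) if len(b) else '')
p,d=ctrl.capture('side'); save('s4',p[130:280,120:320],4)
p,d=ctrl.capture('top'); save('t4',p[150:290,200:400],4)
```

```text
pos [ 505.7 -254.1  201.6] yang -89.12 shift [-1.1  0.5  1.6] yaw 0.08 j [-0.67  0.5   1.51  0.    1.14  0.88] F [ 0.4  0.3 -2.9] g 0.743 t 5.225
top pts tool 12981 [-21.88032105 -29.999845    30.71647986] [25.97933675 29.9987729  35.99971791]
front face x [24.84430246 25.26511349 25.69275751] [7.88008301e-03 2.52646397e+01] [2.65683744e-03 2.51100346e+01]
cheek 0  
rail 1517 (array([463.39252002, 468.1773961 , 472.27674559]), np.float64(-104.37750573633141))
cheek 721 [ 538.98563793 -298.23418608   82.59484294] [ 544.26268834 -215.26257936   87.90202759]
rail 1690 (array([531.74079394, 535.9758122 , 540.05758245]), np.float64(-119.91191037832189))
```

View pics/w4.png

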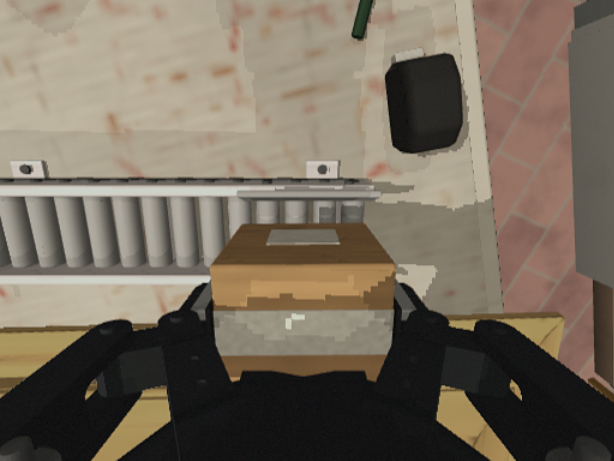

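View pics/s4.png

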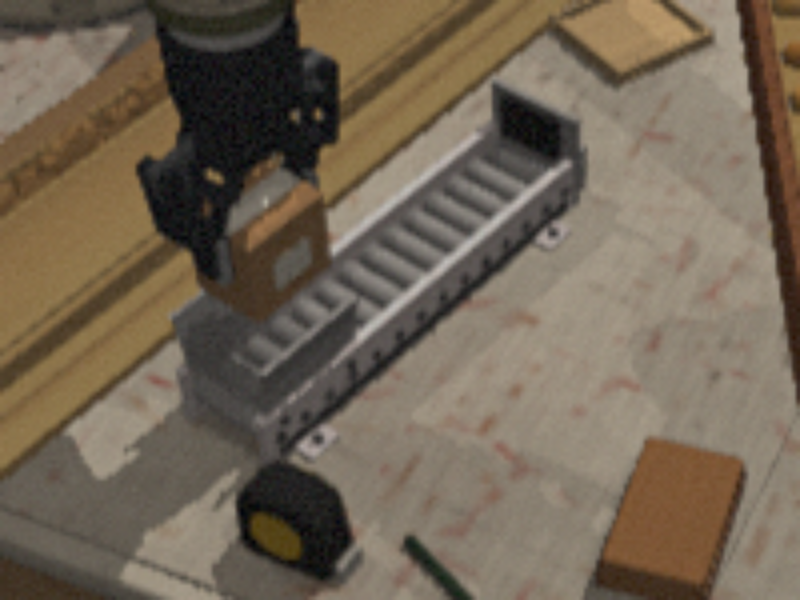

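Call:
move_arm([
  [[0,0,20],0,0.4],
  [[0,0,40],0,0.4],
  [[0,0,55],0,0.4],
  [[0,0,65],0,0.4],
  [[0,0,71],0,0.4],
  [[0,0,71],0,0.4],
  [[0,0,71],0,0.4],
])

```text
time_s: 6.25
eef_pos: [505.4, -254.9, 131.4]
ee_rot: [0.0, 1.0, 0.007, 0.0]
force: [-0.5, -0.7, -3.0]
grip_width: 0.744
```

Run:
```python
from h import *
plan([504.65,-254.6,124.8],90.8)
R,pp,s=tool()
c=cam('wrist'); p,d=ctrl.capture('wrist'); save('w5',p,1.5)
W=cloud(c,d); T=(W-pp)@R; q=T[(d>0)]
a=q[(abs(q[:,0]-26)<8)&(abs(q[:,1])<28)&(q[:,2]>40)&(q[:,2]<60)]; print('front face x',np.percentile(a[:,0],[5,50,95]))
```

```text
pos [ 505.4 -254.9  131.4] yang -89.17 shift [-0.8 -0.3  6.6] yaw 0.03 j [-0.67  0.59  1.57  0.    0.98  0.88] F [-0.5 -0.7 -3. ] g 0.744 t 6.25
front face x [24.83752236 25.23815107 25.64483376]
```

View pics/w5.png

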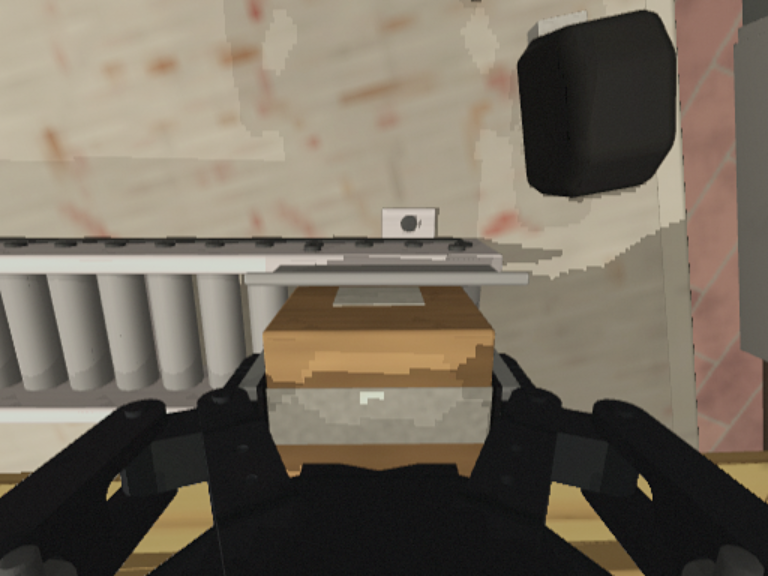

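The carton is down between the cheeks with no side force. Its underside is about 6 mm above the rollers.

Call:
move_arm([
  [[0,0,3],0,0.4],
  [[0,0,5],0,0.4],
  [[0,0,6],0,0.4],
  [[0,0,6],0,0.4],
])

```text
time_s: 6.8
eef_pos: [505.3, -254.8, 124.9]
ee_rot: [-0.0, 1.0, 0.007, 0.0]
force: [0.2, 0.0, -2.8]
grip_width: 0.746
```

Run:
```python
from h import *
plan([504.65,-254.6,124.8],90.8)
```

```text
pos [ 505.3 -254.8  124.9] yang -89.18 shift [-0.6 -0.2  0.1] yaw 0.02 j [-0.67  0.6   1.57  0.    0.97  0.88] F [ 0.2  0.  -2.8] g 0.746 t 6.8
```

Not quite in contact yet: the force is still -2.8 N.

Call:
move_arm([
  [[0,0,1],0,0.4],
  [[0,0,1],0,0.4],
])

```text
time_s: 7.05
eef_pos: [505.4, -255.1, 124.7]
ee_rot: [0.0, 1.0, 0.007, 0.0]
force: [-2.4, 0.1, 5.5]
grip_width: 0.743
```

Call:
move_arm([
  [[0,0,0.5],0,0.4],
  [[0,0,0.5],0,0.4],
])

```text
time_s: 7.3
eef_pos: [505.4, -255.2, 124.7]
ee_rot: [0.001, 1.0, 0.007, 0.0]
force: [-4.3, 0.4, 9.3]
grip_width: 0.747
```

Call:
move_arm([
  [[0,0,-0.5],0,0.78],
  [[0,0,-0.5],0,0.82],
  [[0,0,-0.5],0,0.9],
  [[0,0,-0.5],0,1],
  [[0,0,-0.5],0,1],
  [[0,0,-0.5],0,1],
])

```text
time_s: 8.05
eef_pos: [505.3, -254.8, 123.9]
ee_rot: [-0.0, 1.0, 0.007, 0.0]
force: [-0.3, -0.4, 0.0]
grip_width: 0.997
```

Run:
```python
from h import *
plan([504.65,-254.6,124.8],90.8)
R,pp,s=tool()
c=cam('wrist'); p,d=ctrl.capture('wrist'); save('w6',p,1.5)
W=cloud(c,d); T=(W-pp)@R; q=T[(d>0)]
a=q[(abs(q[:,0]-26)<8)&(abs(q[:,1])<28)&(q[:,2]>40)&(q[:,2]<60)]; print('front face x',np.percentile(a[:,0],[5,50,95]),np.polyfit(a[:,1],a[:,0],1))
w=W[d>0]; m=(abs(w[:,2]-92)<2.5)&(abs(w[:,0]-504)<40); a=w[m]; print(a[:,1].min(),a[:,1].max(),np.median(a[:,2]))
p,d=ctrl.capture('side'); save('s6',p[130:280,120:320],4)
```

```text
pos [ 505.3 -254.8  123.9] yang -89.18 shift [-0.6 -0.2 -0.9] yaw 0.02 j [-0.67  0.6   1.57  0.    0.97  0.88] F [-0.3 -0.4  0. ] g 0.997 t 8.05
front face x [25.00939955 25.430133   25.85200174] [9.06763944e-03 2.54296271e+01]
-311.4012904585851 -198.3932295982844 91.53815660155409
```

View pics/w6.png

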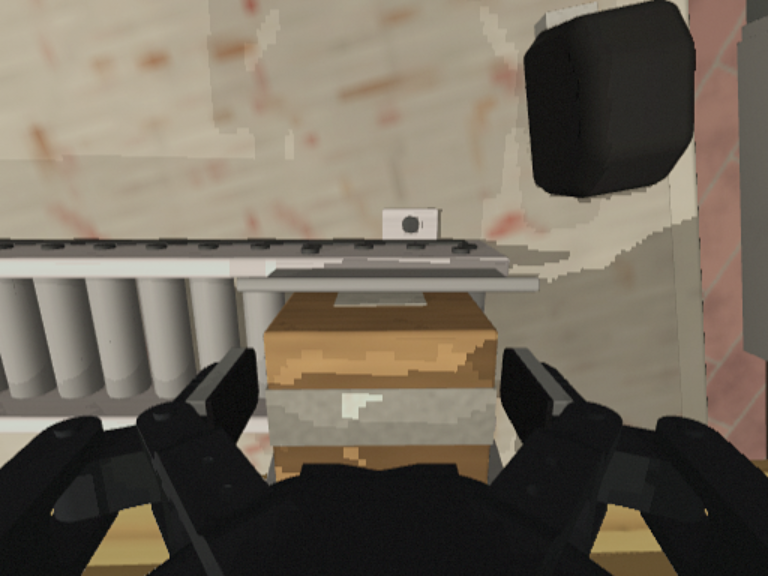

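View pics/s6.png

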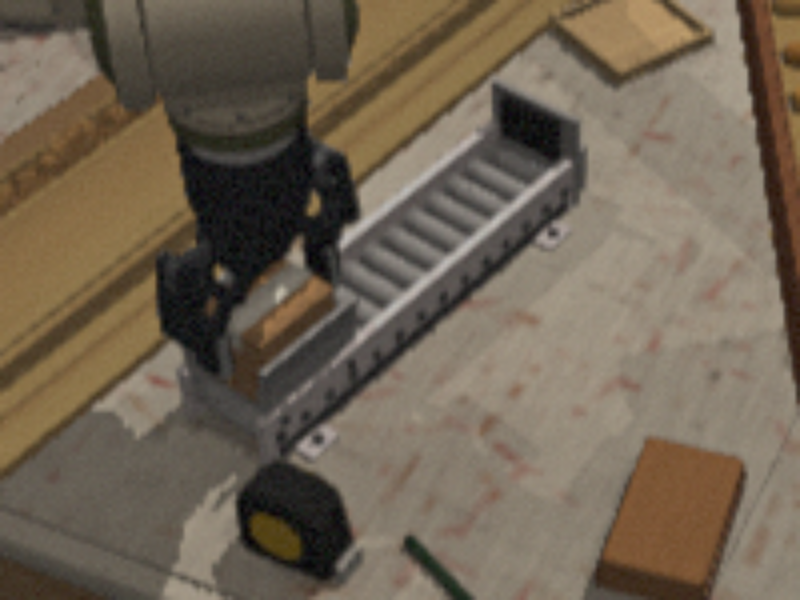

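The carton stands released at the loading place with about 10 mm clear on each side. Next I rise, shut the fingers and go behind it.

Call:
move_arm([
  [[0,0,0],0,1],
  [[0,0,-20],0,1],
  [[0,0,-45],0,1],
  [[0,0,-65],0,1],
  [[0,20,-65],0,0],
  [[0,45,-65],0,0],
  [[0,62,-65],0,0],
  [[0,62,-65],0,0],
  [[0,62,-65],0,0],
  [[0,62,-65],0,0],
])

```text
time_s: 9.4
eef_pos: [506.3, -316.2, 188.9]
ee_rot: [-0.0, 1.0, 0.008, -0.0]
force: [-0.1, 0.1, 0.3]
grip_width: -0.001
```

Run:
```python
from h import *
plan([504.65,-316,131],90.8)
c=cam('wrist'); p,d=ctrl.capture('wrist'); save('w7',p,1.5); np.savez('pics/w7.npz',p=p,d=d,R=c[0],t=c[1],k=c[2:])
W=cloud(c,d); q=W[d>0]; a=q[(abs(q[:,2]-92)<3)&(abs(q[:,0]-504)<33)&(q[:,1]<-150)]; r=cv2.minAreaRect(a[:,:2].astype(np.float32)); print(len(a),a.min(0),a.max(0))
p,d=ctrl.capture('side'); save('s7',p[130:280,120:320],4)
```

```text
pos [ 506.3 -316.2  188.9] yang -89.13 shift [-1.6 -0.2 57.9] yaw 0.07 j [-0.75  0.57  1.42  0.    1.15  0.8 ] F [-0.1  0.1  0.3] g -0.001 t 9.4
7208 [ 478.17832956 -288.27554638   89.00146234] [ 531.60696776 -222.95520856   93.569253  ]
```

View pics/w7.png

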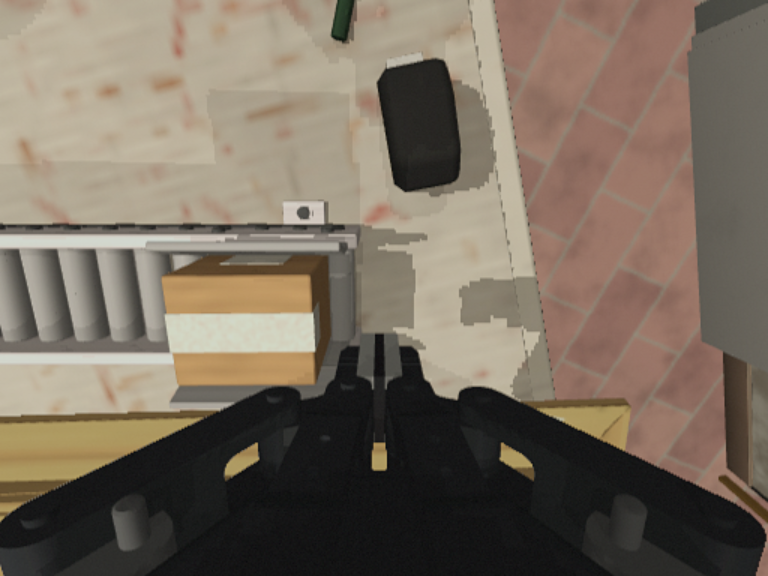

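View pics/s7.png

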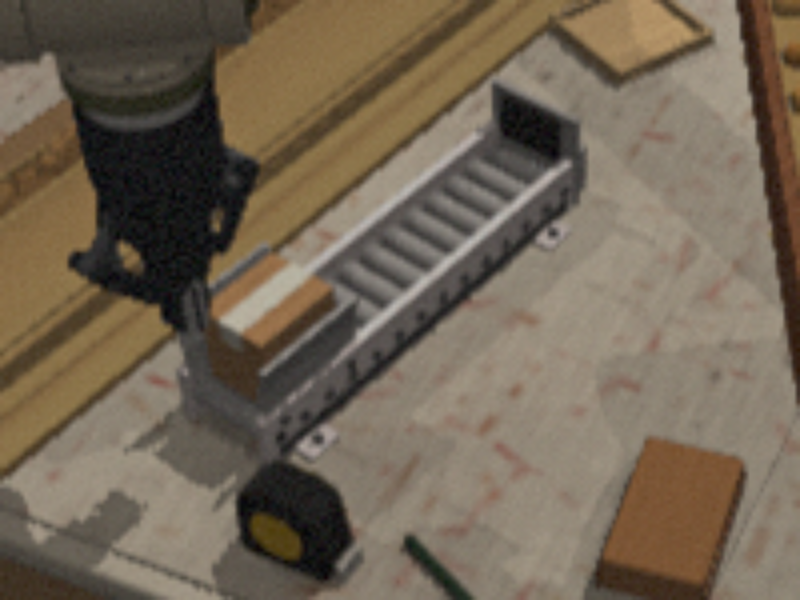

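Run:
```python
from h import *
R,pp,s=tool(); z=np.load('pics/w7.npz'); c=(z['R'],z['t'],*z['k']); d=z['d']; T=(cloud(c,d)-pp)@R; q=T[(d>0)]
q=q[(q[:,2]<90)&(abs(q[:,0])<30)]
for z0 in range(0,85,6):
    a=q[(q[:,2]>=z0)&(q[:,2]<z0+6)&(abs(q[:,1])<70)&(q[:,0]>0)&(q[:,0]<25)]
    if len(a): print(z0,len(a),a[:,1].min().round(1),a[:,1].max().round(1),a[:,0].max().round(1))
```

```text
0 3557 -51.6 51.9 17.7
6 1854 -46.3 47.3 17.0
12 2164 -42.4 41.3 12.7
18 1593 -37.5 36.6 13.8
24 1035 -32.1 32.4 13.6
30 346 -20.7 21.3 13.0
36 260 -6.5 6.5 11.3
42 279 -13.5 13.6 11.2
48 293 -13.4 13.6 11.1
54 252 -13.5 13.6 11.2
60 222 -13.3 13.3 11.1
66 60 -11.6 11.2 10.9
```

Call:
move_arm([
  [[-1,0,20],0,0],
  [[-1,0,40],0,0],
  [[-1,0,54],0,0],
  [[-1,0,54],0,0],
  [[-1,-4,54],0,0],
  [[-1,-8,54],0,0],
  [[-1,-12,54],0,0],
  [[-1,-15,54],0,0],
  [[-1,-18,54],0,0],
  [[-1,-21,54],0,0],
])

```text
time_s: 10.75
eef_pos: [504.8, -295.7, 134.9]
ee_rot: [0.0, 1.0, 0.007, 0.0]
force: [0.5, -0.4, 1.0]
grip_width: -0.004
```

Call:
move_arm([
  [[0,-5,0],0,0],
  [[0,-10,0],0,0],
  [[0,-15,0],0,0],
  [[0,-20,0],0,0],
  [[0,-25,0],0,0],
  [[0,-30,0],0,0],
  [[0,-35,0],0,0],
  [[0,-40,0],0,0],
  [[0,-45,0],0,0],
  [[0,-50,0],0,0],
])

```text
time_s: 12.0
eef_pos: [504.1, -245.5, 134.9]
ee_rot: [0.0, 1.0, 0.007, 0.0]
force: [-0.1, -0.9, 0.6]
grip_width: -0.0
```

Run:
```python
from h import *
plan([504.65,-78.5,135],90.8)
c=cam('wrist'); p,d=ctrl.capture('wrist'); save('w8',p,1.2)
```

```text
pos [ 504.1 -245.5  134.9] yang -89.18 shift [ 2.90e+00 -1.67e+02 -1.00e-01] yaw 0.02 j [-0.66  0.57  1.58  0.    0.99  0.89] F [-0.1 -0.9  0.6] g -0.0 t 12.0
```

View pics/w8.png

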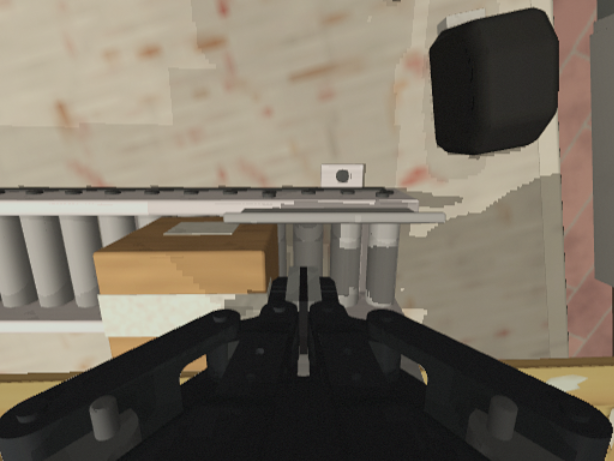

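The carton is rolling ahead of the fingers, straight. I carry on.

Call:
move_arm([
  [[0,-5,0],0,0],
  [[0,-10,0],0,0],
  [[0,-15,0],0,0],
  [[0,-20,0],0,0],
  [[0,-25,0],0,0],
  [[0,-30,0],0,0],
  [[0,-35,0],0,0],
  [[0,-40,0],0,0],
  [[0,-45,0],0,0],
  [[0,-50,0],0,0],
])

```text
time_s: 13.3
eef_pos: [503.4, -195.5, 134.9]
ee_rot: [0.0, 1.0, 0.007, 0.0]
force: [0.2, -1.0, -0.0]
grip_width: -0.001
```

Call:
move_arm([
  [[0,-5,0],0,0],
  [[0,-10,0],0,0],
  [[0,-15,0],0,0],
  [[0,-20,0],0,0],
  [[0,-25,0],0,0],
  [[0,-30,0],0,0],
  [[0,-35,0],0,0],
  [[0,-40,0],0,0],
  [[0,-45,0],0,0],
  [[0,-50,0],0,0],
])

```text
time_s: 14.55
eef_pos: [502.7, -145.5, 134.9]
ee_rot: [0.0, 1.0, 0.007, 0.0]
force: [0.9, 0.2, 0.0]
grip_width: -0.004
```

Call:
move_arm([
  [[0,-4,0],0,0],
  [[0,-8,0],0,0],
  [[0,-12,0],0,0],
  [[0,-16,0],0,0],
  [[0,-20,0],0,0],
  [[0,-24,0],0,0],
  [[0,-28,0],0,0],
  [[0,-32,0],0,0],
  [[0,-36,0],0,0],
  [[0,-40,0],0,0],
])

```text
time_s: 15.8
eef_pos: [502.1, -105.5, 134.9]
ee_rot: [-0.0, 1.0, 0.007, -0.0]
force: [-0.1, 0.8, -0.5]
grip_width: 0.007
```

Run:
```python
from h import *
plan([502,-78.5,135],90.8)
c=cam('wrist'); p,d=ctrl.capture('wrist'); save('w9',p,1.2)
p,d=ctrl.capture('side'); save('s9',p[130:280,150:350],4)
```

```text
pos [ 502.1 -105.5  134.9] yang -89.17 shift [  0.3 -27.   -0.1] yaw 0.03 j [-0.44  0.49  1.73 -0.    0.92  1.12] F [-0.1  0.8 -0.5] g 0.007 t 15.8
```

View pics/w9.png

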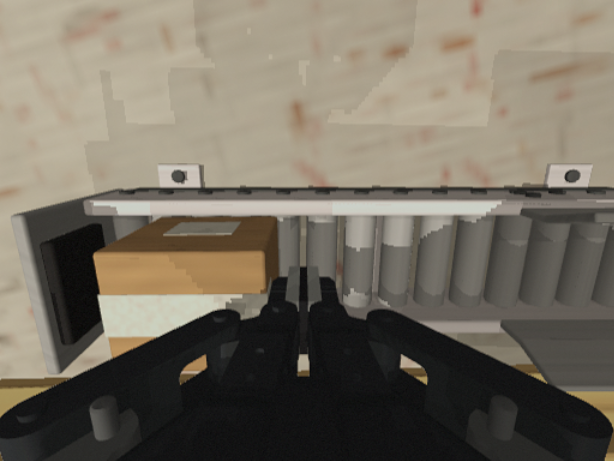

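View pics/s9.png

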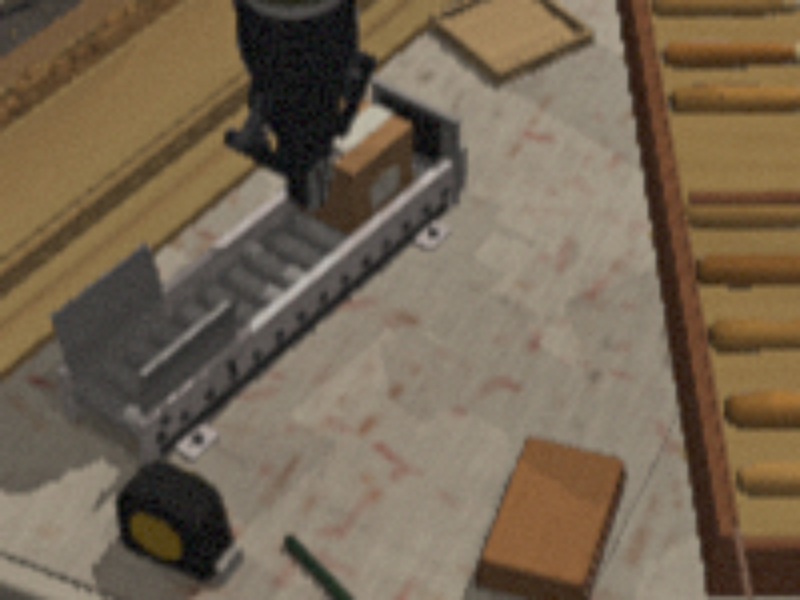

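About 25 mm of gap to the black pad remains. I close it at about 2 cm/s.

Call:
move_arm([
  [[0,-3,0],0,0],
  [[0,-6,0],0,0],
  [[0,-9,0],0,0],
  [[0,-12,0],0,0],
  [[0,-14,0],0,0],
  [[0,-16,0],0,0],
  [[0,-18,0],0,0],
  [[0,-20,0],0,0],
  [[0,-21.5,0],0,0],
  [[0,-23,0],0,0],
])

```text
time_s: 17.15
eef_pos: [501.8, -82.7, 134.9]
ee_rot: [-0.0, 1.0, 0.007, -0.0]
force: [-0.3, 0.2, -0.2]
grip_width: -0.002
```

Run:
```python
from h import *
plan([502,-78.5,135],90.8)
c=cam('wrist'); p,d=ctrl.capture('wrist'); save('w10',p,1.2)
```

```text
pos [501.8 -82.7 134.9] yang -89.18 shift [ 0.3 -4.2 -0.1] yaw 0.02 j [-0.39  0.48  1.74 -0.    0.92  1.16] F [-0.3  0.2 -0.2] g -0.002 t 17.15
```

View pics/w10.png

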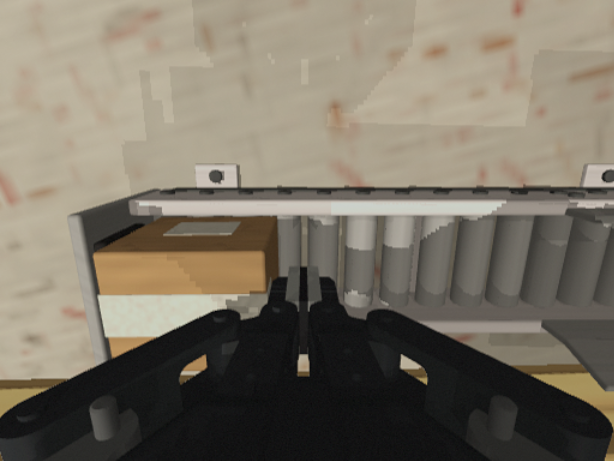

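Nearly there. I take it in 1 mm rows and watch the force.

Call:
move_arm([
  [[0,-1,0],0,0],
  [[0,-2,0],0,0],
  [[0,-3,0],0,0],
  [[0,-3,0],0,0],
])

```text
time_s: 17.7
eef_pos: [501.7, -79.8, 134.9]
ee_rot: [-0.0, 1.0, 0.007, 0.0]
force: [0.1, -0.1, -0.3]
grip_width: -0.001
```

Call:
move_arm([
  [[0,-1,0],0,0],
  [[0,-1,0],0,0],
])

```text
time_s: 17.95
eef_pos: [501.7, -78.8, 134.9]
ee_rot: [-0.0, 1.0, 0.007, -0.0]
force: [-0.4, -0.0, 0.0]
grip_width: 0.003
```

Call:
move_arm([
  [[0,-1,0],0,0],
  [[0,-1,0],0,0],
])

```text
time_s: 18.2
eef_pos: [501.7, -77.8, 134.9]
ee_rot: [-0.0, 1.0, 0.007, 0.0]
force: [-1.0, -0.8, -0.2]
grip_width: 0.001
```

Call:
move_arm([
  [[0,-1,0],0,0],
  [[0,-1,0],0,0],
])

```text
time_s: 18.45
eef_pos: [501.7, -77.1, 134.9]
ee_rot: [0.0, 1.0, 0.007, -0.0]
force: [-1.0, -4.5, 0.5]
grip_width: 0.0
```

Run:
```python
from h import *
plan([502,-78.5,135],90.8)
c=cam('wrist'); p,d=ctrl.capture('wrist'); save('w11',p,1.2)
W=cloud(c,d); q=W[d>0]
a=q[(abs(q[:,2]-92)<2)&(abs(q[:,0]-502)<33)&(q[:,1]<3)&(q[:,1]>-66)]; print('carton top',a.min(0),a.max(0))
a=q[(abs(q[:,2]-77)<3)&(abs(q[:,0]-502)<40)&(q[:,1]>-15)]; print('stop top',np.percentile(a,[1,99],axis=0))
```

```text
pos [501.7 -77.1 134.9] yang -89.17 shift [ 0.3  1.4 -0.1] yaw 0.03 j [-0.38  0.48  1.75 -0.    0.92  1.17] F [-1.  -4.5  0.5] g 0.0 t 18.45
carton top [475.1795555  -65.54938489  90.00528301] [528.22332828   1.31840975  93.70972252]
stop top [[471.5472779  -13.66009684  74.11178936]
 [537.44047038  12.60948113  79.40834114]]
```

View pics/w11.png

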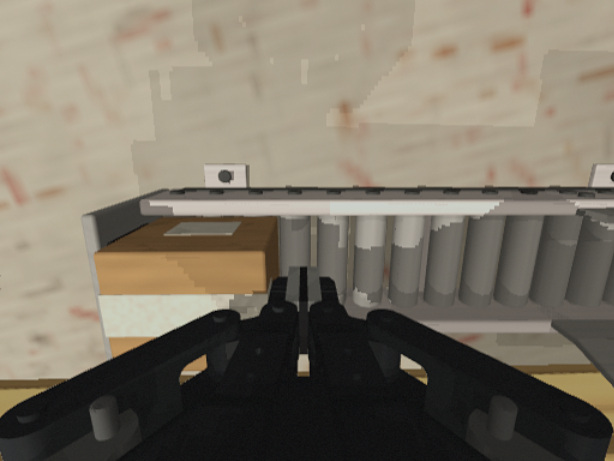

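Contact with the stop registers at -4.5 N, so the carton rests against it. I hold for a moment, back off, rise and turn.

Call:
move_arm([
  [[0,0,0],0,0],
  [[0,0,0],0,0],
  [[0,0,0],0,0],
  [[0,3,0],0,0],
  [[0,10,0],0,0],
  [[0,20,0],0,0],
  [[0,20,-30],0,0],
  [[0,20,-70],0,0],
  [[0,20,-110],0,1],
  [[0,20,-110],0,1],
])

```text
time_s: 19.75
eef_pos: [502.8, -97.6, 247.5]
ee_rot: [0.001, 1.0, 0.007, 0.003]
force: [-0.4, 0.1, 0.2]
grip_width: 0.42
```

Run:
```python
from h import *
plan([501.7,-33,200],0.8)
c=cam('wrist'); p,d=ctrl.capture('wrist'); save('w12',p,1.2)
W=cloud(c,d); q=W[d>0]
a=q[(abs(q[:,2]-91.5)<4)&(abs(q[:,0]-502)<33)&(q[:,1]<10)&(q[:,1]>-90)]; print('carton top',a.min(0),a.max(0),cv2.minAreaRect(a[:,:2].astype(np.float32)))
c=cam('top'); p,d=ctrl.capture('top'); save('t12',p[150:290,130:330],4); np.savez('pics/t12.npz',p=p,d=d,R=c[0],t=c[1],k=c[2:])
```

```text
pos [502.8 -97.6 247.5] yang -89.19 shift [ -0.4 -64.7  47.4] yaw -89.99 j [-0.42  0.33  1.62  0.    1.18  1.14] F [-0.4  0.1  0.2] g 0.42 t 19.75
carton top [475.31329069 -64.44588424  87.53798321] [528.04871278   0.75849949  93.79533242] ((501.7082214355469, -31.749595642089844), (51.983497619628906, 65.15458679199219), 0.9330968260765076)
```

View pics/w12.png

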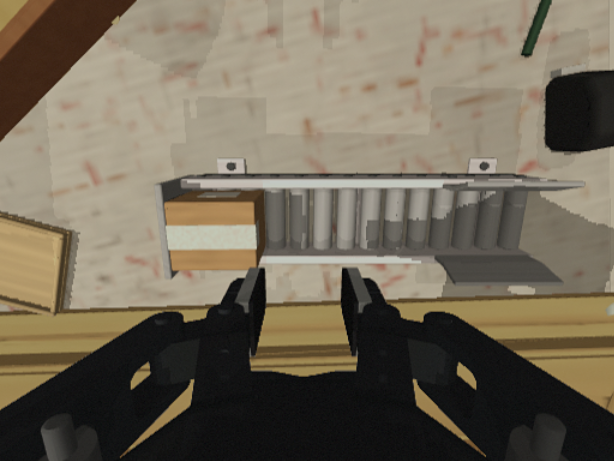

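View pics/t12.png

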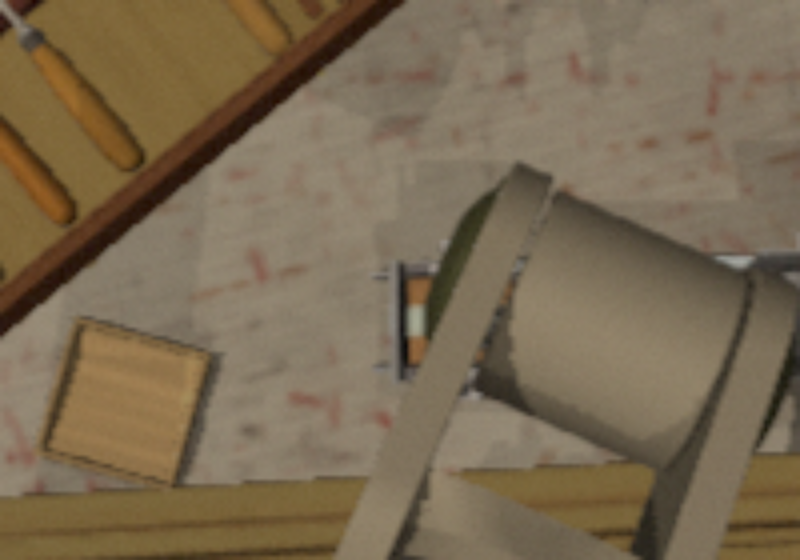

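Call:
move_arm([
  [[0,-30,20],-10,1],
  [[0,-66,40],-20,1],
  [[0,-66,47],-30,1],
  [[0,-66,47],-40,1],
  [[0,-66,47],-50,1],
  [[0,-66,47],-60,1],
  [[0,-66,47],-70,1],
  [[0,-66,47],-80,1],
  [[0,-66,47],-90,1],
  [[0,-66,47],-90,1],
])

```text
time_s: 21.1
eef_pos: [500.6, -30.9, 196.7]
ee_rot: [-0.001, 0.703, 0.712, -0.001]
force: [-0.2, -0.2, 0.3]
grip_width: 1.0
```

Call:
move_arm([
  [[0,0,0],0,1],
  [[0,0,0],0,1],
])

```text
time_s: 21.35
eef_pos: [500.9, -30.9, 197.6]
ee_rot: [-0.0, 0.703, 0.712, -0.0]
force: [0.0, -0.7, -0.3]
grip_width: 1.001
```

Run:
```python
from h import *
plan([501.7,-32,124],0.8)
R,pp,s=tool()
c=cam('wrist'); p,d=ctrl.capture('wrist'); save('w13',p,1.2)
W=cloud(c,d); q=W[d>0]
a=q[(abs(q[:,2]-91.5)<4)&(abs(q[:,0]-502)<33)&(q[:,1]<10)&(q[:,1]>-90)]; print('carton top',a.min(0),a.max(0))
z=np.load('pics/t12.npz'); c=(z['R'],z['t'],*z['k'])
P=np.array([ray(c,130+u/4,150+v/4,13)[:2] for u,v in((82,318),(215,352),(178,486),(43,452))]); print(P.round(1),P.mean(0).round(1),np.linalg.norm(np.diff(P,axis=0),axis=1))
print([np.degrees(np.arctan2(*(P[i]-P[j])[::-1])) for i,j in((0,1),(3,2),(0,3),(1,2))])
```

```text
pos [500.9 -30.9 197.6] yang 0.72 shift [-1.2  0.8 73.6] yaw -0.08 j [-0.3   0.38  1.71 -0.    1.06 -0.31] F [ 0.  -0.7 -0.3] g 1.001 t 21.35
carton top [474.74682309 -64.427183    87.54006698] [527.86196645   1.2494147   93.91525614]
[[503.7 219.3]
 [480.9 131.5]
 [394.  154.8]
 [416.5 243.3]] [448.8 187.2] [90.619604   89.94256516 91.2480179 ]
[np.float64(75.4583274604174), np.float64(75.72718000811732), np.float64(-15.397531737329574), np.float64(-15.001971062891709)]
```

View pics/w13.png

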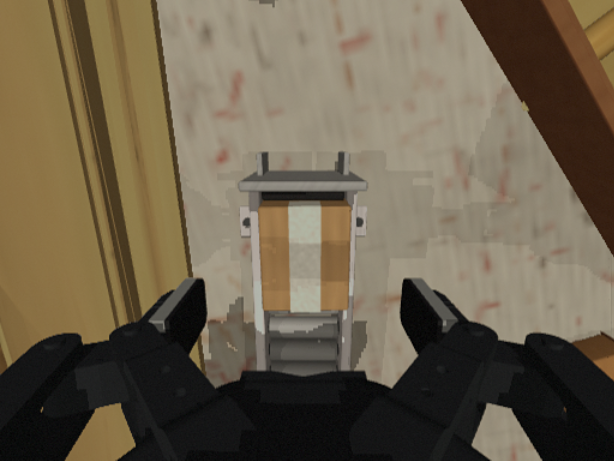

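The carton is centred under the jaws and touches the pad. The tray centre is about (449,187), turned 15.3°. I go down and grip across the lane.

Call:
move_arm([
  [[-1,1,20],0,1],
  [[-1,1,45],0,1],
  [[-1,1,60],0,1],
  [[-1,1,68],0,1],
  [[-1,1,72],0,1],
  [[-1,1,72],0,1],
  [[-1,1,72],0,1],
])

```text
time_s: 22.28
eef_pos: [502.3, -31.9, 126.4]
ee_rot: [0.0, 0.702, 0.712, 0.0]
force: [-0.1, 0.1, -0.1]
grip_width: 0.997
```

Call:
move_arm([
  [[0,0,0],0,0.7],
  [[0,0,0],0,0.4],
  [[0,0,0],0,0.3],
  [[0,0,0],0,0.3],
  [[0,0,0],0,0.3],
  [[0,0,0],0,0.3],
], force=35)

```text
time_s: 23.02
eef_pos: [502.2, -31.9, 126.2]
ee_rot: [0.0, 0.702, 0.712, 0.0]
force: [-2.4, -0.4, 6.4]
grip_width: 0.605
```

Run:
```python
from h import *
plan([501.7,-32,200],0.8)
c=cam('wrist'); p,d=ctrl.capture('wrist'); save('w14',p,1.2)
```

```text
pos [502.2 -31.9 126.2] yang 0.82 shift [ -0.1  -0.4 -73.8] yaw 0.02 j [-0.3   0.49  1.77 -0.    0.89 -0.31] F [-2.4 -0.4  6.4] g 0.605 t 23.025
```

View pics/w14.png

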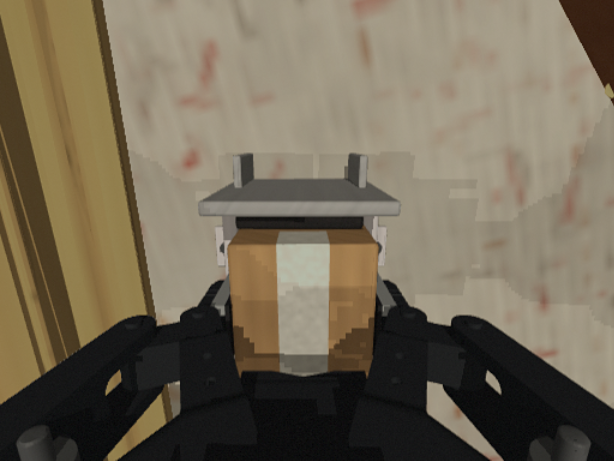

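Gripped at 0.605, about 51 mm, as expected. Lift.

Call:
move_arm([
  [[-1,0,-15],0,0.3],
  [[-2,0,-40],0,0.3],
  [[-2,0,-70],0,0.3],
  [[-2,0,-90],0,0.3],
  [[-2,0,-90],0,0.3],
  [[-2,0,-90],0,0.3],
])

```text
time_s: 23.82
eef_pos: [501.7, -33.7, 215.1]
ee_rot: [-0.001, 0.702, 0.712, -0.0]
force: [0.1, 0.1, -2.8]
grip_width: 0.607
```

Run:
```python
from h import *
plan([449,187,215],-15.3)
R,pp,s=tool()
c=cam('wrist'); p,d=ctrl.capture('wrist'); save('w15',p,1.2)
W=cloud(c,d); T=(W-pp)@R; q=T[d>0]
a=q[(abs(q[:,0]-32)<10)&(abs(q[:,1])<20)&(q[:,2]>42)&(q[:,2]<85)]; print('front face',np.percentile(a[:,0],[5,50,95]))
# tray
w=W[d>0]; a=w[(w[:,1]>90)&(w[:,2]>2)&(w[:,2]<18)&(w[:,0]>410)&(w[:,1]<260)&(w[:,0]<520)]; print(len(a), a.min(0),a.max(0)) if len(a) else 0
```

```text
pos [501.7 -33.7 215.1] yang 0.82 shift [221.5 -49.5   0.3] yaw 16.12 j [-0.3   0.36  1.69  0.    1.1  -0.31] F [ 0.1  0.1 -2.8] g 0.607 t 23.825
front face [32.12985159 32.43189246 32.77196139]
1 [444.02433784 131.27993851   2.01562818] [444.02433784 131.27993851   2.01562818]
```

View pics/w15.png

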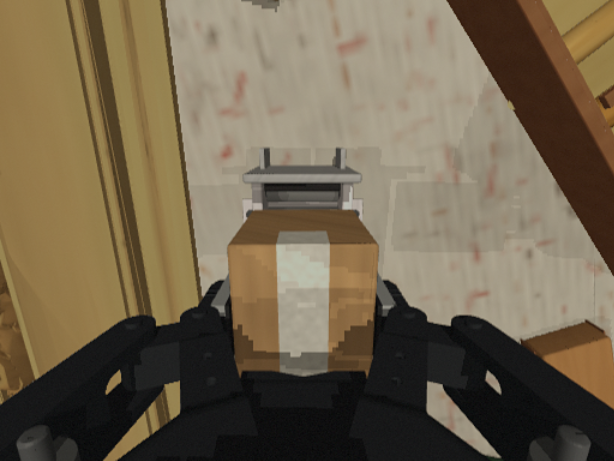

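Call:
move_arm([
  [[35,-8,0],3,0.3],
  [[75,-17,0],6,0.3],
  [[115,-26,0],9,0.3],
  [[155,-35,0],12,0.3],
  [[190,-43,0],15,0.3],
  [[215,-48,0],16,0.3],
  [[221,-49.5,0],16,0.3],
  [[221,-49.5,0],16,0.3],
  [[221,-49.5,0],16,0.3],
])

```text
time_s: 25.0
eef_pos: [449.6, 185.7, 215.7]
ee_rot: [-0.0, 0.795, 0.607, -0.0]
force: [-0.2, -0.7, -3.0]
grip_width: 0.603
```

Run:
```python
from h import *
plan([449,187,100],-15.3)
c=cam('wrist'); p,d=ctrl.capture('wrist'); save('w16',p,1.2); np.savez('pics/w16.npz',p=p,d=d,R=c[0],t=c[1],k=c[2:])
p,d=ctrl.capture('side'); save('s16',p[60:210,200:400],4)
```

```text
pos [449.6 185.7 215.7] yang -15.22 shift [  1.1  -0.9 115.7] yaw 0.08 j [ 0.15  0.32  1.73 -0.    1.09  0.42] F [-0.2 -0.7 -3. ] g 0.603 t 25.0
```

View pics/w16.png

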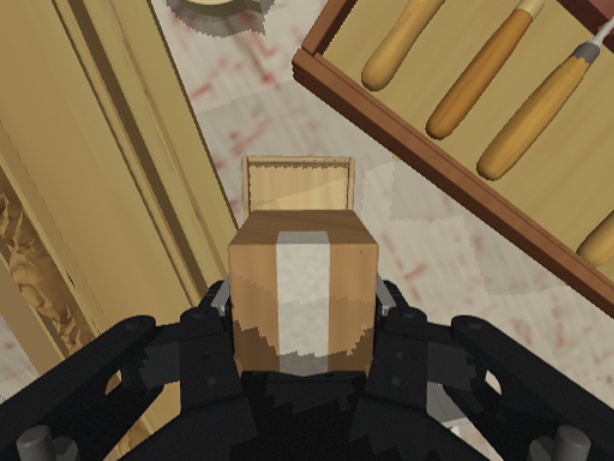

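View pics/s16.png

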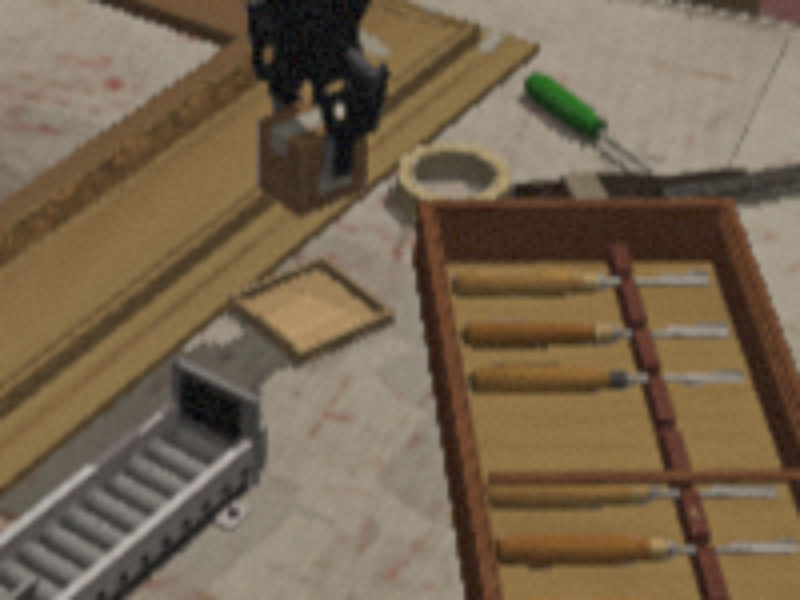

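Run:
```python
from h import *
z=np.load('pics/w16.npz'); c=(z['R'],z['t'],*z['k']); R,pp,s=tool()
a=ray(c,243/1.2,156/1.2,13); b=ray(c,355/1.2,156/1.2,13)
print(a,b,np.linalg.norm(a-b),(R.T@(a-pp)),(R.T@(b-pp)))
```

```text
[415.74423987 250.56141863  13.        ] [504.18382161 226.50424057  13.        ] 91.65319107876535 [ 53.66111324 -49.70231278 202.80781253] [ 53.69057427  41.95087248 202.79371107]
```

The wrist view puts the tray centre 6.7 mm along tool x and -3.9 mm along y from the TCP. The top view gave 1.1 and -0.9. I take 5.5 and -3.5, which stays inside the margin either way.

Call:
move_arm([
  [[3,-2,20],0,0.3],
  [[5.5,-3.5,45],0,0.3],
  [[5.5,-3.5,70],0,0.3],
  [[5.5,-3.5,88],0,0.3],
  [[5.5,-3.5,97],0,0.3],
  [[5.5,-3.5,97],0,0.3],
  [[5.5,-3.5,97],0,0.3],
])

```text
time_s: 25.98
eef_pos: [447.9, 192.6, 119.6]
ee_rot: [0.0, 0.794, 0.607, 0.001]
force: [-0.9, -0.5, -3.4]
grip_width: 0.605
```

Run:
```python
from h import *
plan([449,187,99.2],-15.3)
R,pp,s=tool()
c=cam('wrist'); p,d=ctrl.capture('wrist'); save('w17',p,1.5)
np.savez('pics/w17.npz',p=p,d=d,R=c[0],t=c[1],k=c[2:],pp=pp,T=R)
p,d=ctrl.capture('side'); save('s17',p[60:210,200:400],4)
```

```text
pos [447.9 192.6 119.6] yang -15.18 shift [-5.2  2.6 20.4] yaw 0.12 j [ 0.17  0.47  1.82 -0.    0.85  0.43] F [-0.9 -0.5 -3.4] g 0.605 t 25.975
```

View pics/w17.png

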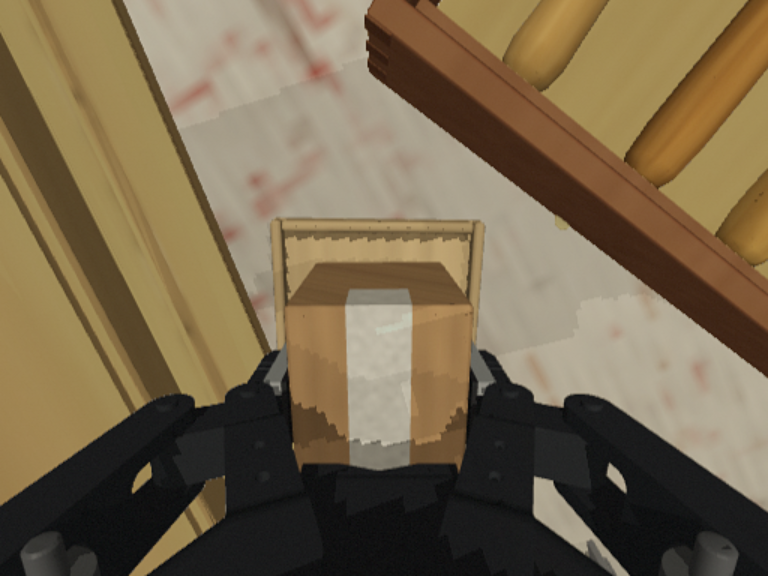

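View pics/s17.png

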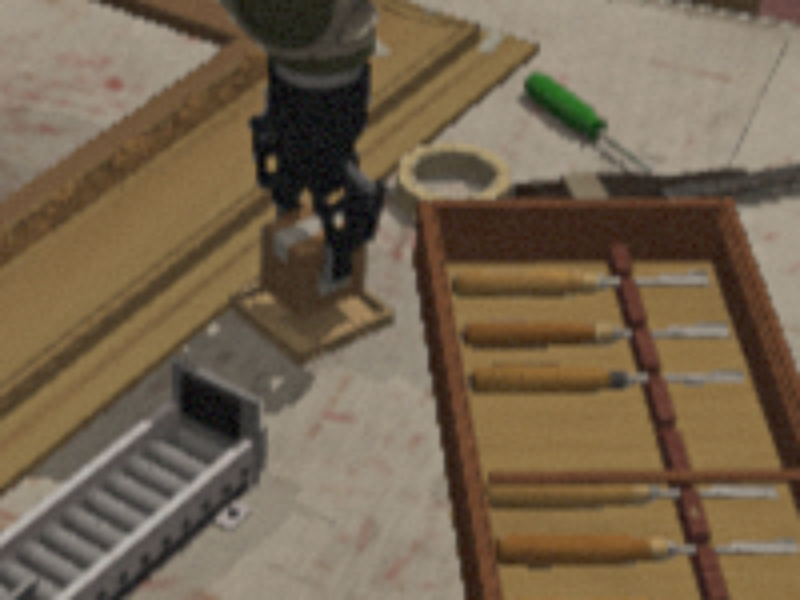

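Run:
```python
from h import *
z=np.load('pics/w17.npz'); c=(z['R'],z['t'],*z['k']); R,pp=z['T'],z['pp']
for u,v in((272,219),(485,220),(285,235),(470,235)):
    a=ray(c,u/1.5,v/1.5,13); print((R.T@(a-pp)).round(1),a.round(1))
```

```text
[ 47.9 -46.5 106.6] [415.7 251.   13. ]
[ 47.4  45.2 106.7] [504.  226.6  13. ]
[ 41.  -41.3 106.6] [418.9 243.   13. ]
[ 41.   39.1 106.7] [496.5 222.   13. ]
```

The carton is centred on the tray to within about 1 mm. I lower it the last 20 mm.

Call:
move_arm([
  [[0,0,8],0,0.3],
  [[0,0,14],0,0.3],
  [[0,0,18],0,0.3],
  [[0,0,19.5],0,0.3],
  [[0,0,19.5],0,0.3],
])

```text
time_s: 26.7
eef_pos: [447.5, 192.7, 99.5]
ee_rot: [0.0, 0.794, 0.608, 0.0]
force: [0.4, -0.8, -3.3]
grip_width: 0.604
```

Call:
move_arm([
  [[0,0,1],0,0.3],
  [[0,0,1],0,0.3],
])

```text
time_s: 26.95
eef_pos: [447.6, 192.7, 99.3]
ee_rot: [0.0, 0.794, 0.608, 0.0]
force: [-5.1, -1.4, 9.1]
grip_width: 0.608
```

Contact with the floor: Fz went from -3 to +9 N. Release and rise.

Call:
move_arm([
  [[0,0,-0.5],0,0.64],
  [[0,0,-0.5],0,0.7],
  [[0,0,-0.5],0,0.85],
  [[0,0,-0.5],0,1],
  [[0,0,-0.5],0,1],
  [[0,0,-0.5],0,1],
])

```text
time_s: 27.7
eef_pos: [447.5, 192.6, 98.9]
ee_rot: [0.0, 0.794, 0.608, 0.0]
force: [0.9, -0.5, -0.3]
grip_width: 1.002
```

Call:
move_arm([
  [[0,0,-15],0,1],
  [[0,0,-40],0,1],
  [[0,0,-80],0,1],
  [[0,0,-120],0,1],
  [[0,0,-150],0,1],
  [[0,0,-150],0,1],
  [[0,0,-150],0,1],
])

```text
time_s: 28.58
eef_pos: [447.1, 192.6, 248.7]
ee_rot: [-0.0, 0.794, 0.608, -0.0]
force: [0.1, 0.6, 0.4]
grip_width: 1.0
```

Run:
```python
from h import *
plan([447.6,192.7,250],-15.3)
c=cam('wrist'); p,d=ctrl.capture('wrist'); save('w18',p,1.2)
W=cloud(c,d); q=W[d>0]; a=q[(abs(q[:,2]-65)<6)&(abs(q[:,0]-448)<50)&(abs(q[:,1]-192)<50)]; print(len(a),np.median(a[:,2]),cv2.minAreaRect(a[:,:2].astype(np.float32)),np.linalg.lstsq(np.c_[a[:,:2],np.ones(len(a))],a[:,2],rcond=None)[0])
p,d=ctrl.capture('side'); save('s18',p[60:280,150:400],3)
c=cam('top'); p,d=ctrl.capture('top'); W=cloud(c,d)
for n,(u0,u1,v0,v1),(zl,zh) in [('block',(280,330,110,150),(28,34)),('tape',(345,378,172,212),(50,66))]:
    w=W[v0:v1,u0:u1].reshape(-1,3); w=w[(w[:,2]>zl)&(w[:,2]<zh)]; print(n,w.mean(0))
z=np.load('pics/top0.npz'); W=cloud((z['R'],z['t'],*z['k']),z['d'])
for n,(u0,u1,v0,v1),(zl,zh) in [('block',(280,330,110,150),(28,34)),('tape',(345,378,172,212),(50,66))]:
    w=W[v0:v1,u0:u1].reshape(-1,3); w=w[(w[:,2]>zl)&(w[:,2]<zh)]; print(n,w.mean(0))
```

```text
pos [447.1 192.6 248.7] yang -15.18 shift [ 0.2  0.4 -1.3] yaw 0.12 j [0.17 0.28 1.69 0.   1.17 0.43] F [0.1 0.6 0.4] g 1.0 t 28.575
3450 64.52673428829229 ((447.1171569824219, 193.3809356689453), (64.73139190673828, 51.96678924560547), 74.96558380126953) [-8.53137082e-04 -3.34181328e-03  6.55358119e+01]
block [ 768.75081849 -187.44828463   30.25031604]
tape [ 598.99875394 -330.98861669   56.99953623]
block [ 768.8182438  -187.98521507   30.2685297 ]
tape [ 598.67164561 -331.23952624   56.9881662 ]
```

View pics/w18.png

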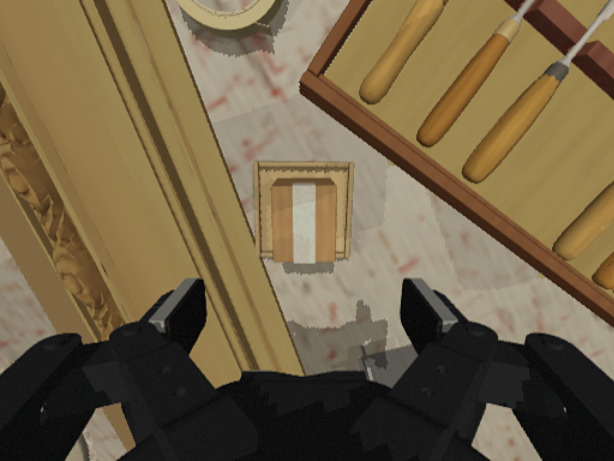

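View pics/s18.png

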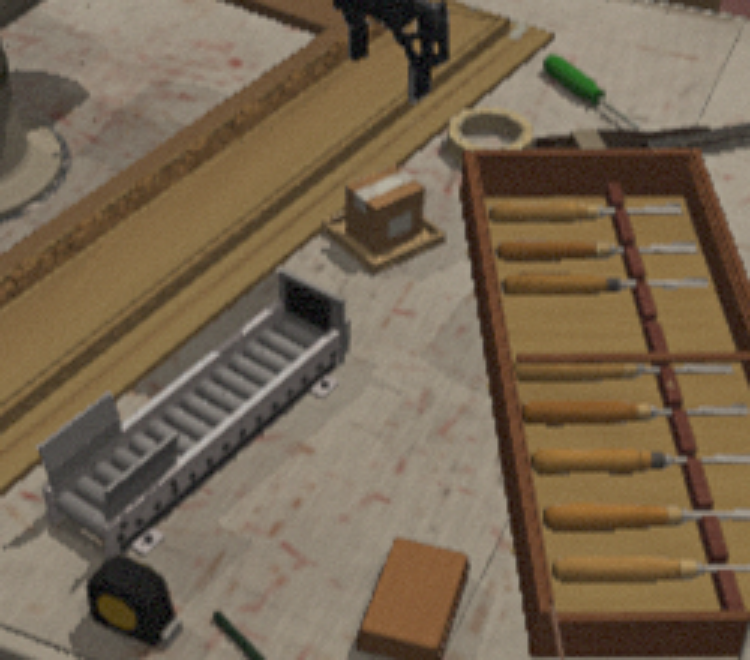

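The carton stands flat in the tray with its top at 64.5 mm (65 expected), and the bystanders have not moved. I hand the job in.

```bash
python3 -c "
from rig import ctrl
print(ctrl.finish_job())"
```

```text
the job is handed in; nothing more can be done
None
```

The job is handed in at about 29 s of the 72 s. It reports no verdict, so the results below are my own checks.

- **Loading:** I set the carton on the rollers between the cheeks and let go. It stood about 1 mm from the loading place by my measurement, with the fingers clear on both sides.
- **Rolling:** I pushed it along at about 4 cm/s with shut fingers, then slower near the end. It met the stop at about 4.5 N, and I held it there before backing off.
- **Placing:** I gripped it afresh across the lane, lifted it off and lowered it into the tray until it touched the floor at about 9 N. Then I let go and rose clear.

**Last checks:** The carton's top is level at 64.5 mm, where 65 is expected. It stands inside the tray walls, with its centre about 1 mm from the tray's as measured just before lowering. The sanding block and the tape measure are within 1 mm of where they started. The arm is about 150 mm above the carton with no force reading.

**Disagreements:** The top and wrist views differed by 2–3 mm on the carton and about 6 mm on the tray centre. I went mostly by the wrist view, and a closer look before lowering confirmed it. I could not read the roller's turning angle directly.

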